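# Fetch the lidded pot from the child-locked vanity cupboard

### The arm

A 6-joint arm with a two-finger parallel gripper is mounted at the origin on the work surface. World frame = base frame: x ahead of the robot, y to its left, z up, the work surface at z = 0. Lengths are in m, angles in rad, forces in N, time in s.
With the tool pointing down it reaches from about 0.375 to 0.975 m from the base axis. Payload 3.8 kg.
Tool frame: the origin (TCP) lies midway between the tips of the shut fingers; the grasp point (between the pads) lies 19 mm behind it; z points along the fingers, y is the line along which they close (so a half turn about z gives the same grasp; the last joint's range is limited). The gripper opens to 85 mm and grips with 20 to 120 N. Pads are 22 mm wide; open, the fingers measure 114 mm over their backs; the gripper's body (76 mm by 85 mm) begins 54 mm behind the grasp point. The pads swing forward as they close: fully open they stand 13 mm farther back than shut.
Start: joints at [-1.338, 0.264, 1.604, -0, 1.274, -0.037], TCP at [0.18, -0.651, 0.231] pointing down, gripper open.
Joint ranges: [-2.63, 2.63], [-0.94, 2.18], [0.31, 2.57], [-1.31, 4.45], [0, 2.66], [-2.55, 2.55]. Speed limits (rad/s): [2.57, 2.57, 3.14, 3.14, 3.14, 3.14].

### API

Orientations are given as [roll, pitch, yaw] about the fixed x, y, z axes, in that order (R = Rz(yaw) Ry(pitch) Rx(roll)).
In Python, from plant import env, viewer gives the robot as it stands (env), with the cameras (viewer).
- The arm moves only by the tool jog_arm, called after "Emit:" by a JSON object that holds its "fn" and its "kwargs", one argument or row to a line. Schema: {"type":"object","properties":{"steps":{"type":"array","items":{"type":"object","properties":{"aperture":{"type":"number"},"dx":{"type":"number"},"dy":{"type":"number"},"dz":{"type":"number"},"turn":{"type":"number"}},"additionalProperties":false,"required":["aperture"]},"minItems":1,"maxItems":8},"grip_n":{"type":"number"},"only":{"type":"string"},"quiet":{"type":"boolean"},"lines":{"type":"string"}},"required":["steps"],"additionalProperties":false}. steps is a list of rows, 1 to 8 of them, each an object with the fields aperture (the finger opening in m), dx, dy, dz (the shift in shares of the most that a row can go, 1 being 50 mm), turn (a turn about the tool's z in fractions of the full range, 1 being 180 degrees); a field left out counts as zero (the opening has to be given); each row shifts and turns the commanded pose from where the row before left it, along the tool's axes as they then stand; what a row does not reach is not made up. A row lasts 1/10 s, in which the tool goes at most 0.05 m and 0.15 rad, less where a joint would pass 70% of its speed; a pose out of reach is approached as far as the arm can. The fingers move at their own pace and stop on an object; grip_n is the grip in N (left out, the last holds). Time passes only in rows, so rows that do not move let the fingers close. The tool returns the time, the measured TCP pose, the force, the opening and the grip force at its end. only (a regular expression) keeps the lines of the reply that match it, lines (a string "A,B") keeps lines A to B, and quiet returns only ok. Shift and turn numbers lie between -1 and 1, and a call with a number outside is refused. Input that does not fit is refused with a message, and nothing moves.
- env.state(): the state, without advancing time (a new reading comes with each control period).
- viewer.camera(name): name is "scene" or "side" or "wrist"; returns the picture (400x640x3 uint8, red, green, blue); there is no depth.
- viewer.camera_model(name): a dict with "fov_y" (degrees; the focal length in pixels is half the picture's height over the tangent of half this angle, whatever the lens; pixels are square), "cx", "cy" (the principal point, pixels), "eye" and "orientation" of the camera in the world; the wrist camera has in their place "mount" (4x4, takes a point from camera to tool coordinates, whose origin is the TCP and whose axes are the flange's). Camera axes: x right, y up, looking along -z (the intrinsics and any distortion apply to the point x, -y, -z); pixel columns grow to the right and rows downward; lengths in m; the calibration is good to about 2 mm. A picture is of the moment at which its call begins: read the wrist's pose just before it. camera_model takes no time and is no camera call.
- env.close_job(): hands the job in; it is judged then, once.
The state is a dict: "clock": time; "joint_pos": joint angles; "joint_vel": joint speeds; "joint_torque": joint torques, N m; "tool_pos": TCP position; "eef_rot": TCP orientation; "contact_force": force on the tool from outside, world axes, zero at the start; "ft_torque": the same for the moment, N m; "finger_gap": finger opening in m; "grasp_force": force on a finger pad.
Only numpy, scipy, OpenCV 4.12 (cv2) and the standard library are available. Lean on these libraries where they do the work, as an engineer would, in place of code of your own. Each camera call takes 0.05 s, during which the arm holds its last target. There are 200 camera calls.

### The job

Get the white lidded pot out of the little smoked-acrylic cupboard and stand it gently on the cork coaster. The door has a child-safety catch: draw the door out by its pull until the catch stops it, then reach down into the gap, press the orange catch down and, keeping it down, swing the door wide open; leave it wide open and leave everything else on the vanity undisturbed.

Things in the scene. Friction and masses are not known exactly. Their poses are not given: they have to be found in the camera images.
- cabinet: Fixed smoked-acrylic cupboard, 160 deep (x) x 200 wide (y) x 180 mm high. Origin: centre of its underside; its front faces its own -x and is closed by the door. Bare flat roof. Under the roof's front edge runs a rail (10 mm thick, z 160 to 180 mm), its front face 10 mm behind the closed door's inner face: with the door shut the slot behind the door's top is only 10 mm.
- door (a joint): Door angle, rad: 0 shut, grows as the free edge swings out to the cabinet's -x (counter-clockwise from above), stop at 1.65. Upright hinge at the cabinet's own -y front corner, light friction (0.06 N m): it stays where left. Unless pressed, the catch stops it at about 0.26; the gap between door and rail at the catch is then about 50 mm.
- door_hinge (a point): Point on the hinge axis at the door's top, 180 mm above the surface; in the cabinet's frame at (-84, -100, 180) mm. 'Door frame' = this point's axes, turning with the door: +y along the door to the free edge, +x its inward normal, z up; parallel to the cabinet's when shut. Door slab: 200 mm along y, 8 mm thick (x -4 to 4), top at 180 mm.
- door_handle (a point): Grip point on the champagne-metal pull on the door's outer face: an upright round bar 10 mm thick, from 105 to 177 mm above the surface, 39 mm out from the door's mid-plane near the free edge (door frame x -39, y 180 mm). The point is 160 mm above the surface, 17 mm below the bar's top. Pinch it from above, fingers closing along the door.
- catch (a joint): How far the catch is pressed, m: 0 up, 0.014 fully down (hard stop). Slides straight down on a spring: 2 N to start, 6 N fully down. Its hook overlaps the rear of the rail by 9 mm: pressed 11 mm or more it passes under the rail. It springs up when let go; past a door angle of about 0.45 rad it holds nothing and need not stay pressed.
- catch_pad (a point): Centre of the top face of the catch's orange press pad on the inside of the door: door frame x 30, y 150 mm, 158 mm above the surface when up (22 mm below the door's top). Pad spans x 12 to 50 mm, 30 mm along y; the space above it is open. It moves with the door. The arm runs on (x to 77 mm) to a hook under the cupboard's roof.
- rack (a point): Centre of the floor of the white rack on the inside of the door: door frame x 42, y 70 mm, 80 mm above the surface. Floor 76 (x) x 80 mm (y), with a 10 mm high gallery on its three open sides. It swings with the door and carries the pot.
- pot: White ceramic pot with its lid firmly on (one piece): plain cylinder 50 mm diameter up to 51 mm, lid rim to 60 mm, small knob 18 mm wide on top, 76 mm high overall, 160 g (may vary by a third). Origin: centre of its underside, z up. Starts standing in the door rack; it is under the cupboard roof while the door is shut and free from above when the door is wide open.
- coaster: Fixed round cork coaster, 110 mm diameter, 8 mm thick, flat on the vanity. Origin: centre of its underside.
- curler: Bystander: steel eyelash curler lying on the tiers' top shelf, 85 mm long; origin its middle, underside.
- claw_clip: Bystander: tortoiseshell hair claw clip on the tiers' middle shelf, 75 mm long, 55 mm high; origin centre of underside.
- perfume: Bystander: loose amber glass perfume bottle, 40 x 60 mm, 104 mm high; origin centre of underside.
- cream_jar: Bystander: loose amber cream jar, 56 mm diameter, 50 mm high; origin centre of underside.
- lotion: Bystander: loose white lotion bottle, 54 mm diameter, 130 mm high; origin centre of underside.
- tumbler: Bystander: loose marble tumbler, 72 mm diameter, 95 mm high; origin centre of underside.
- hairbrush: Bystander: loose cosmetic brush with a dark wooden handle lying on the vanity, 200 mm long; origin on its underside.

How it is judged:
On the way, in this order (a step that is already met when the one before it is completed fails the run):
1. the door is drawn out until its catch holds it, the catch not pressed (value of joint door above 0.18 rad and value of joint catch below 0.004 m), for 0.2 s.
2. the catch is pressed down through the gap while the door is still nearly shut (value of joint catch above 0.008 m and value of joint door between 0.1 and 0.6 rad), for 0.1 s.
3. the door is swung wide open (more than 1.05 rad) with the pot still in its rack (value of joint door above 1.05 rad and distance between pot and rack below 0.035 m), for 0.2 s.
At the end, for the whole second after the job is handed in: The pot stands upright (within 0.1 rad), at rest and released, wholly on the coaster (centres within 30 mm, its underside on the cork), and the door is open by more than 1.05 rad (horizontal distance between pot and coaster below 0.03 m and z of pot in the frame of coaster between 0.004 and 0.012 m and angle between pot's own z axis and vertical below 0.1 rad and linear speed of pot below 0.02 m/s and value of joint door above 1.05 rad); the robot touches nothing.
It fails at once if the pot is tipped over (more than 0.8 rad) (angle between pot's own z axis and vertical above 0.8 rad).
It fails at once if the pot is dropped or banged onto the coaster (more than 40 N) (contact force between pot and coaster above 40 N).
It fails at once if a bystander is moved by more than 30 mm (distance of any of curler, claw_clip, perfume, cream_jar, lotion, tumbler, hairbrush from where it was at the start of the episode above 0.03 m).
It also fails if it takes over 72 s, if anything falls off the work surface, if the arm or the gripper's body presses on something with over 40 N, if the wrist force passes 120 N, or if a joint passes its speed limit or range.

## Working session

There is one attempt and no reset: what is moved stays moved. The work goes in short steps, Python scripts to look and compute and a tool call to move; the robot and the scene stay as the last step left them, time stands still between calls to the robot, and variables do not carry over. Pictures are saved under pics/ and viewed, at most 12 in all, crops included, and the job is handed in when it is done.

```bash
ls; mkdir -p pics; python3 - <<'E'
from plant import env, viewer
import cv2
for n in("scene","side"):
    cv2.imwrite(f"pics/{n}0.png",viewer.camera(n)[:,:,::-1]); print(n,viewer.camera_model(n))
print(viewer.camera_model("wrist"));print(env.state())
E
```

```text
pics
plant.py
scene {'fov_y': 44.567863161431376, 'cx': 328.142844994309, 'cy': 201.75933025096484, 'eye': array([ 1.39555493, -0.42447183,  1.04954357]), 'orientation': array([0.78152372, 0.01754328, 1.01070535])}
side {'fov_y': 55.66457699384275, 'cx': 317.4099910015156, 'cy': 198.98640277980985, 'eye': array([0.49159009, 0.9149395 , 1.01072275]), 'orientation': array([ 7.74061736e-01, -1.41839945e-03, -3.02835898e+00])}
{'fov_y': 60.654155820122945, 'cx': 320.95263312311295, 'cy': 204.7966805349077, 'mount': array([[ 9.92157141e-04,  9.46239672e-01,  3.23464834e-01,
         8.29744441e-02],
       [ 9.99999480e-01, -1.01544267e-03, -9.67786380e-05,
        -9.89726387e-04],
       [ 2.36884208e-04,  3.23464762e-01, -9.46240187e-01,
        -1.42306570e-01],
       [ 0.00000000e+00,  0.00000000e+00,  0.00000000e+00,
         1.00000000e+00]])}
{'clock': 0.1, 'joint_pos': array([-1.33791921e+00,  2.64698668e-01,  1.60520929e+00, -8.71186646e-06,
        1.27367734e+00, -3.68938584e-02]), 'joint_vel': array([-0.00054871, -0.00296584, -0.00383236, -0.00048409,  0.00098004,
        0.00170138]), 'joint_torque': array([ 3.20219942e-04, -5.16708148e+01, -3.68587947e+01, -7.40058886e-05,
        6.26404901e-03,  1.57964564e-05]), 'tool_pos': array([ 0.17974703, -0.64996647,  0.23008765]), 'eef_rot': array([-3.13960106e+00, -6.51802800e-05,  2.69773465e-01]), 'contact_force': array([-0.60676233, -0.11655392, -0.30504249]), 'ft_torque': array([ 0.03066038, -0.02544245, -0.0272737 ]), 'grasp_force': 0.0, 'finger_gap': 0.08531153332859927}
```

View pics/scene0.png

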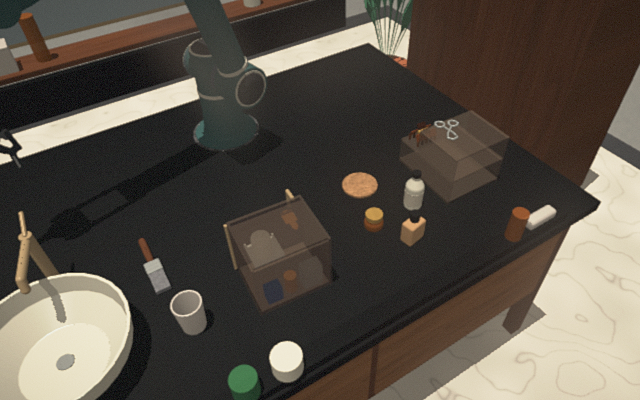

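View pics/side0.png

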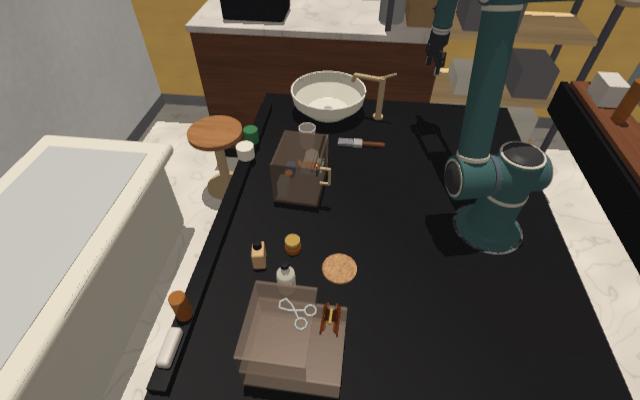

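The scene view shows the cupboard at about (280,250), with the pull at (289,195), the orange catch at (290,218), the pot at (262,243) and the coaster at (360,185). The side view shows the coaster at (339,268) and the cupboard at (300,168). I'll zoom in on both.

```bash
cat > h.py <<'E'
import numpy as np, cv2
from scipy.spatial.transform import Rotation as Ro
from plant import env, viewer
def cam(n,st=None):
    m=viewer.camera_model(n); f=200/np.tan(np.radians(m["fov_y"])/2)
    if n=="wrist":
        st=st or env.state(); Rt=Ro.from_euler("xyz",st["eef_rot"]).as_matrix(); M=m["mount"]
        R=Rt@M[:3,:3]; e=Rt@M[:3,3]+st["tool_pos"]
    else: R=Ro.from_euler("xyz",m["orientation"]).as_matrix(); e=np.array(m["eye"])
    return f,m["cx"],m["cy"],R,e
def ray(c,u,v):
    f,cx,cy,R,e=c; d=R@np.array([(u-cx)/f,-(v-cy)/f,-1]); return e,d
def onz(c,u,v,z):
    e,d=ray(c,u,v); return e+d*(z-e[2])/d[2]
def proj(c,p):
    f,cx,cy,R,e=c; q=R.T@(np.asarray(p)-e); return cx+f*q[0]/-q[2], cy-f*q[1]/-q[2]
E
python3 - <<'E'
from h import *
a=cv2.imread("pics/scene0.png");b=cv2.imread("pics/side0.png")
A=cv2.resize(a[180:320,210:350],(560,560),interpolation=cv2.INTER_CUBIC)
B=cv2.resize(b[120:215,260:342],(0,0),fx=5,fy=5,interpolation=cv2.INTER_CUBIC)
g=lambda x:np.clip(255*(x/255.)**.6,0,255).astype(np.uint8)
cv2.imwrite("pics/z1.png",g(A));cv2.imwrite("pics/z2.png",g(B))
for n,im,box in(("scene",a,(335,165,385,205)),("side",b,(315,248,365,290))):
    c=cam(n);x0,y0,x1,y1=box;s=im[y0:y1,x0:x1]
    h=cv2.cvtColor(s,cv2.COLOR_BGR2HSV);m=((h[...,2]>90)).astype(np.uint8)
    k=cv2.findContours(m,0,1)[0];k=max(k,key=cv2.contourArea);(u,v),ax,an=cv2.fitEllipse(k)
    print(n,u+x0,v+y0,ax,onz(c,u+x0,v+y0,.008))
E
```

```text
scene 359.34381675720215 184.5094985961914 (24.945453643798828, 35.35396194458008) [0.49907805 0.23071342 0.008     ]
side 339.0299491882324 268.0348014831543 (29.769643783569336, 34.50625228881836) [0.49916616 0.2345093  0.008     ]
```

View pics/z1.png

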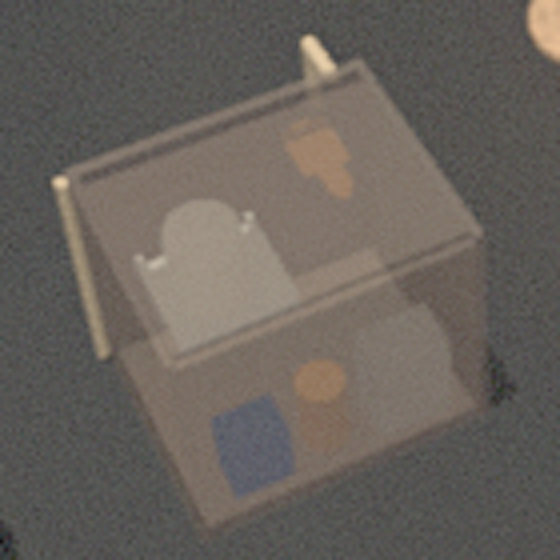

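View pics/z2.png

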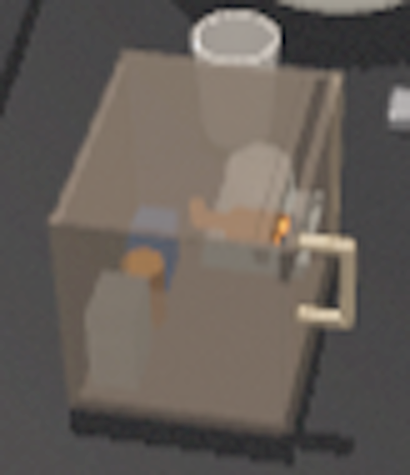

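```bash
python3 - <<'E'
from h import *
S=cam("scene");D=cam("side")
for n,c,o,k,pts in(("scene",S,(210,180),4,{"B+":(482,233,.18),"B-":(175,362,.18),"F+":(360,63,.18),"hingepost":(62,181,.18),"h":(310,42,.177)}),("side",D,(260,120),5,{"B+":(51,222,.18),"B-":(124,52,.18),"F-":(342,72,.18),"F+":(302,240,.18),"h":(350,240,.177)})):
    for q,(u,v,z) in pts.items(): print(n,q,onz(c,o[0]+u/k,o[1]+v/k,z).round(4))
E
```

```text
scene B+ [ 0.7611 -0.0381  0.18  ]
scene B- [ 0.7479 -0.2304  0.18  ]
scene F+ [ 0.599  -0.0275  0.18  ]
scene hingepost [ 0.5889 -0.2284  0.18  ]
scene h [ 0.5617 -0.0436  0.177 ]
side B+ [ 0.7585 -0.0357  0.18  ]
side B- [ 0.7432 -0.2332  0.18  ]
side F- [ 0.5796 -0.227   0.18  ]
side F+ [ 0.5886 -0.0367  0.18  ]
side h [ 0.557  -0.0439  0.177 ]
```

Both views agree to within about 5 mm: the cupboard yaw is about -0.06, the hinge is near (0.583,-0.224), the pull is near (0.556,-0.043) and the coaster is at (0.499,0.232). I'll move over towards the pull.

The rows are not in the units I measure in: shifts go in shares of 50 mm and turns go in shares of 180 degrees. I convert before sending: -0.05 m is -1, -0.045 m is -0.9, 0.11 rad is 0.035.

Emit:
{"fn": "jog_arm", "kwargs": {
  "steps": [
    {"aperture": 0.085, "dy": -0.9, "dz": -0.2, "turn": 0.035},
    {"aperture": 0.085, "dy": -0.9, "dz": -0.2, "turn": 0.035},
    {"aperture": 0.085, "dy": -1, "turn": 0.035},
    {"aperture": 0.085, "dx": 0.4, "dy": -0.9},
    {"aperture": 0.085, "dx": 0.4, "dy": -0.9},
    {"aperture": 0.085, "dx": 0.5, "dy": -0.8},
    {"aperture": 0.085, "dx": 0.5, "dy": -0.8},
    {"aperture": 0.085, "dx": 0.5, "dy": -0.8}
  ]
}}

```text
clock: 0.9
tool_pos: [0.286, -0.3083, 0.251]
eef_rot: [3.142, -0.0, -0.061]
contact_force: [1.3, -1.0, 0.2]
finger_gap: 0.0852
grasp_force: 0.0
```

Emit:
{"fn": "jog_arm", "kwargs": {
  "steps": [
    {"aperture": 0.085, "dx": 0.5, "dy": -0.8},
    {"aperture": 0.085, "dx": 0.5, "dy": -0.8},
    {"aperture": 0.085, "dx": 0.5, "dy": -0.8},
    {"aperture": 0.085, "dx": 0.5, "dy": -0.8},
    {"aperture": 0.085, "dx": 0.5, "dy": -0.8},
    {"aperture": 0.085, "dx": 0.5, "dy": -0.8}
  ]
}}

```text
clock: 1.5
tool_pos: [0.4504, -0.0777, 0.2511]
eef_rot: [3.141, -0.0, -0.06]
contact_force: [1.0, -0.3, 0.8]
finger_gap: 0.085
grasp_force: 0.0
```

In the tool's units: 0.045 m is 0.9, -0.02 m is -0.4.

Emit:
{"fn": "jog_arm", "kwargs": {
  "steps": [
    {"aperture": 0.085, "dx": 0.9, "dy": -0.4},
    {"aperture": 0.085, "dx": 0.9, "dy": -0.4},
    {"aperture": 0.085},
    {"aperture": 0.085}
  ]
}}

```text
clock: 1.9
tool_pos: [0.542, -0.0445, 0.2499]
eef_rot: [3.142, 0.003, -0.059]
contact_force: [0.8, -0.3, -0.2]
finger_gap: 0.0851
grasp_force: 0.0
```

```bash
python3 - <<'E'
from h import *
s=env.state();im=viewer.camera("wrist")[:,:,::-1];cv2.imwrite("pics/w1.png",im)
c=cam("wrist",s);print(s["tool_pos"],proj(c,(.555,-.042,.177)))
E
```

```text
[ 0.54196231 -0.0444877   0.24986931] (np.float64(317.2183350068982), np.float64(199.08274581733014))
```

View pics/w1.png

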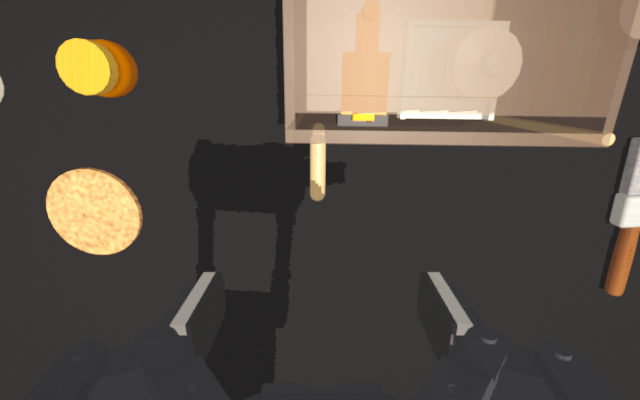

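The wrist view shows the pull's bar end at (318,193), the door's outer top edge running from (289,143) to (612,147), the hinge post at (608,139), the orange pad at (364,117) and the coaster at (95,211).

```bash
python3 - <<'E'
from h import *
c=cam("wrist")
for n,u,v,z in(("bar",318,193,.177),("doorL",289,143,.18),("doorR",600,146,.18),("hinge",608,139,.18),("coaster",95,211,.008)): print(n,onz(c,u,v,z).round(4))
E
```

```text
bar [ 0.5583 -0.0433  0.177 ]
doorL [ 0.5926 -0.0275  0.18  ]
doorR [ 0.5794 -0.2199  0.18  ]
hinge [ 0.5835 -0.2239  0.18  ]
coaster [0.4998 0.2291 0.008 ]
```

In the tool's units: 0.04 m is 0.8, 0.015 m is 0.3, 0.006 rad is 0.0019.

Emit:
{"fn": "jog_arm", "kwargs": {
  "steps": [
    {"aperture": 0.085, "dx": 0.3, "dy": -0.05, "dz": 0.2, "turn": 0.0019},
    {"aperture": 0.085, "dz": 0.8},
    {"aperture": 0.085, "dz": 0.8},
    {"aperture": 0.085, "dz": 0.38},
    {"aperture": 0.085}
  ]
}}

```text
clock: 2.45
tool_pos: [0.5526, -0.0441, 0.1388]
eef_rot: [-3.141, 0.008, -0.068]
contact_force: [-0.5, 0.3, 0.2]
finger_gap: 0.0851
grasp_force: 0.0
```

Emit:
{"fn": "jog_arm", "kwargs": {
  "steps": [
    {"aperture": 0},
    {"aperture": 0},
    {"aperture": 0},
    {"aperture": 0},
    {"aperture": 0},
    {"aperture": 0}
  ],
  "grip_n": 30
}}

```text
clock: 3.05
tool_pos: [0.5578, -0.0427, 0.1432]
eef_rot: [-3.14, -0.001, -0.066]
contact_force: [-0.1, 3.9, 4.8]
finger_gap: 0.0089
grasp_force: 29.8
```

In the tool's units: -0.0105 m is -0.21, -0.009 m is -0.18, -0.06 rad is -0.0191.

Emit:
{"fn": "jog_arm", "kwargs": {
  "steps": [
    {"aperture": 0, "dx": -0.21, "dy": 0.046, "turn": -0.0191},
    {"aperture": 0, "dx": -0.21, "dy": 0.046, "turn": -0.0191},
    {"aperture": 0, "dx": -0.21, "dy": 0.046, "turn": -0.0191},
    {"aperture": 0, "dx": -0.18, "dy": 0.04, "turn": -0.0159},
    {"aperture": 0},
    {"aperture": 0},
    {"aperture": 0}
  ]
}}

```text
clock: 3.75
tool_pos: [0.5179, -0.0532, 0.1433]
eef_rot: [3.141, -0.002, 0.163]
contact_force: [-0.9, 0.5, 6.3]
finger_gap: 0.009
grasp_force: 30.5
```

In the tool's units: -0.0054 m is -0.108, 0.0012 m is 0.024, -0.03 rad is -0.0095.

Emit:
{"fn": "jog_arm", "kwargs": {
  "steps": [
    {"aperture": 0, "dx": -0.108, "dy": 0.024, "turn": -0.0095},
    {"aperture": 0},
    {"aperture": 0}
  ]
}}

```text
clock: 4.05
tool_pos: [0.5129, -0.0552, 0.1432]
eef_rot: [3.141, -0.002, 0.193]
contact_force: [-1.0, 1.1, 5.6]
finger_gap: 0.009
grasp_force: 30.6
```

In the tool's units: -0.04 m is -0.8, -0.03 m is -0.6.

Emit:
{"fn": "jog_arm", "kwargs": {
  "steps": [
    {"aperture": 0.085},
    {"aperture": 0.085},
    {"aperture": 0.085},
    {"aperture": 0.085},
    {"aperture": 0.085, "dz": -0.6},
    {"aperture": 0.085, "dz": -0.8},
    {"aperture": 0.085, "dz": -0.8},
    {"aperture": 0}
  ]
}}

```text
clock: 4.85
tool_pos: [0.5158, -0.0559, 0.2593]
eef_rot: [3.137, -0.011, 0.194]
contact_force: [0.5, 0.2, -0.6]
finger_gap: 0.073
grasp_force: 0.0
```

Emit:
{"fn": "jog_arm", "kwargs": {
  "steps": [
    {"aperture": 0, "dx": 0.6, "dy": 0.3},
    {"aperture": 0, "dx": 0.6, "dy": 0.3},
    {"aperture": 0},
    {"aperture": 0},
    {"aperture": 0}
  ]
}}

```text
clock: 5.35
tool_pos: [0.5755, -0.0729, 0.2514]
eef_rot: [-3.141, 0.002, 0.194]
contact_force: [0.5, 0.6, -0.0]
finger_gap: 0.0004
grasp_force: 0.0
```

```bash
python3 - <<'E'
from h import *
s=env.state();im=viewer.camera("wrist")[:,:,::-1];cv2.imwrite("pics/w2.png",im)
E
```

```text
(no output)
```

View pics/w2.png

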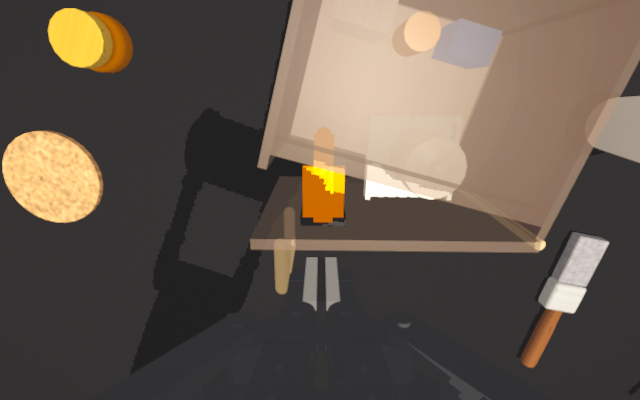

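The wrist view shows the door square to the tool with its outer edge at v≈245. The orange pad runs from about (323,170) to (323,221), the rail's front edge is near v≈168 there, and the closed finger tips are at (321,258).

```bash
python3 - <<'E'
from h import *
s=env.state();c=cam("wrist",s);R=Ro.from_euler("xyz",s["eef_rot"]).as_matrix()
for n,u,v,z in(("padnear",323,221,.158),("padL",302,200,.158),("padR",345,200,.158),("padfar",323,167,.158),("railfront@pad",323,172,.18),("dooredgeOut",323,249,.18),("doorIn",323,240,.18),("hinge",540,245,.18),("barTop",283,290,.177)):
    p=onz(c,u,v,z);print(n,p.round(4),(R.T@(p-s["tool_pos"])).round(4))
E
```

```text
padnear [ 0.5652 -0.0755  0.158 ] [-0.0105  0.0006  0.0937]
padL [ 0.5783 -0.0573  0.158 ] [ 0.0059 -0.0147  0.0937]
padR [ 0.5844 -0.0879  0.158 ] [0.0059 0.0165 0.0937]
padfar [ 0.6052 -0.0675  0.158 ] [0.0303 0.0005 0.0937]
railfront@pad [ 0.6068 -0.067   0.18  ] [0.032  0.0004 0.0717]
dooredgeOut [ 0.5533 -0.0777  0.18  ] [-0.0226  0.0005  0.0717]
doorIn [ 0.56   -0.0764  0.18  ] [-0.0158  0.0005  0.0717]
hinge [ 0.5853 -0.2238  0.18  ] [-0.0193  0.15    0.0716]
barTop [ 0.5135 -0.0557  0.177 ] [-0.0574 -0.0287  0.0748]
```

In the tool's units: 0.04 m is 0.8, 0.035 m is 0.7.

Emit:
{"fn": "jog_arm", "kwargs": {
  "steps": [
    {"aperture": 0, "dz": 0.8},
    {"aperture": 0, "dz": 0.7},
    {"aperture": 0, "dz": 0.3},
    {"aperture": 0, "dz": 0.16},
    {"aperture": 0, "dz": 0.08},
    {"aperture": 0, "dz": 0.08},
    {"aperture": 0},
    {"aperture": 0}
  ]
}}

```text
clock: 6.2
tool_pos: [0.5779, -0.0729, 0.1481]
eef_rot: [3.141, -0.003, 0.194]
contact_force: [0.2, 4.2, 5.2]
finger_gap: 0.0001
grasp_force: 2.4
```

In the tool's units: 0.002 m is 0.04.

Emit:
{"fn": "jog_arm", "kwargs": {
  "steps": [
    {"aperture": 0, "dz": 0.04},
    {"aperture": 0},
    {"aperture": 0}
  ]
}}

```text
clock: 6.5
tool_pos: [0.5776, -0.073, 0.1456]
eef_rot: [3.141, -0.002, 0.194]
contact_force: [-0.0, 2.9, 5.4]
finger_gap: -0.0001
grasp_force: 2.8
```

In the tool's units: -0.009 m is -0.18, -0.0009 m is -0.018, -0.06 rad is -0.0191.

Emit:
{"fn": "jog_arm", "kwargs": {
  "steps": [
    {"aperture": 0, "dx": -0.08},
    {"aperture": 0, "dx": -0.18, "dy": -0.018, "turn": -0.0191},
    {"aperture": 0, "dx": -0.18, "dy": -0.018, "turn": -0.0191},
    {"aperture": 0, "dx": -0.18, "dy": -0.018, "turn": -0.0191},
    {"aperture": 0}
  ]
}}

```text
clock: 7.0
tool_pos: [0.5456, -0.0788, 0.1455]
eef_rot: [3.14, -0.001, 0.375]
contact_force: [-0.8, 1.1, 5.3]
finger_gap: 0.0003
grasp_force: 2.8
```

In the tool's units: -0.009 m is -0.18, -0.0009 m is -0.018, -0.06 rad is -0.0191.

Emit:
{"fn": "jog_arm", "kwargs": {
  "steps": [
    {"aperture": 0, "dx": -0.18, "dy": -0.018, "turn": -0.0191},
    {"aperture": 0, "dx": -0.18, "dy": -0.018, "turn": -0.0191},
    {"aperture": 0, "dx": -0.18, "dy": -0.018, "turn": -0.0191},
    {"aperture": 0, "dx": -0.18, "dy": -0.018, "turn": -0.0191},
    {"aperture": 0, "dx": -0.18, "dy": -0.018, "turn": -0.0191},
    {"aperture": 0, "dx": -0.18, "dy": -0.018, "turn": -0.0191}
  ]
}}

```text
clock: 7.6
tool_pos: [0.4974, -0.1012, 0.1457]
eef_rot: [3.139, -0.001, 0.737]
contact_force: [0.4, 0.7, 4.8]
finger_gap: -0.0001
grasp_force: 2.7
```

Emit:
{"fn": "jog_arm", "kwargs": {
  "steps": [
    {"aperture": 0, "dx": -0.18, "dy": -0.018, "turn": -0.0191},
    {"aperture": 0, "dx": -0.18, "dy": -0.018, "turn": -0.0191},
    {"aperture": 0, "dx": -0.18, "dy": -0.018, "turn": -0.0191},
    {"aperture": 0, "dx": -0.18, "dy": -0.018, "turn": -0.0191},
    {"aperture": 0, "dx": -0.18, "dy": -0.018, "turn": -0.0191},
    {"aperture": 0, "dx": -0.18, "dy": -0.018, "turn": -0.0191}
  ]
}}

```text
clock: 8.2
tool_pos: [0.4594, -0.1397, 0.1458]
eef_rot: [3.138, 0.001, 1.097]
contact_force: [1.3, -0.0, 5.3]
finger_gap: -0.0001
grasp_force: 2.7
```

Emit:
{"fn": "jog_arm", "kwargs": {
  "steps": [
    {"aperture": 0, "dx": -0.18, "dy": -0.018, "turn": -0.0191},
    {"aperture": 0, "dx": -0.18, "dy": -0.018, "turn": -0.0191},
    {"aperture": 0, "dx": -0.18, "dy": -0.018, "turn": -0.0191},
    {"aperture": 0, "dx": -0.18, "dy": -0.018, "turn": -0.0191},
    {"aperture": 0, "dx": -0.18, "dy": -0.018, "turn": -0.0191},
    {"aperture": 0},
    {"aperture": 0},
    {"aperture": 0}
  ]
}}

```text
clock: 9.0
tool_pos: [0.4397, -0.1805, 0.1459]
eef_rot: [3.138, 0.003, 1.394]
contact_force: [0.7, -0.6, 4.6]
finger_gap: -0.0003
grasp_force: 2.7
```

In the tool's units: -0.045 m is -0.9, 0.04 m is 0.8.

Emit:
{"fn": "jog_arm", "kwargs": {
  "steps": [
    {"aperture": 0, "dx": 0.04, "dz": -0.4},
    {"aperture": 0, "dz": -0.9},
    {"aperture": 0, "dz": -0.9},
    {"aperture": 0.085, "dx": 0.3, "dy": 0.8},
    {"aperture": 0.085, "dx": 0.3, "dy": 0.8},
    {"aperture": 0.085},
    {"aperture": 0.085},
    {"aperture": 0.085}
  ]
}}

```text
clock: 9.8
tool_pos: [0.5217, -0.1617, 0.2535]
eef_rot: [-3.14, 0.001, 1.394]
contact_force: [0.7, -0.2, 0.1]
finger_gap: 0.072
grasp_force: 0.0
```

```bash
python3 - <<'E'
from h import *
s=env.state();im=viewer.camera("wrist")[:,:,::-1];cv2.imwrite("pics/w3.png",im)
cv2.imwrite("pics/s3.png",viewer.camera("scene")[:,:,::-1])
E
```

```text
(no output)
```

View pics/w3.png

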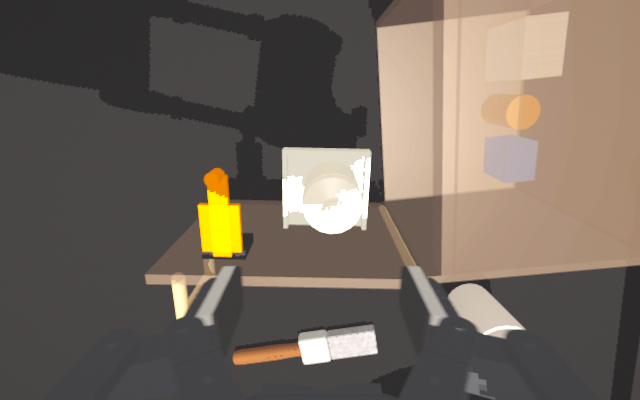

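View pics/s3.png

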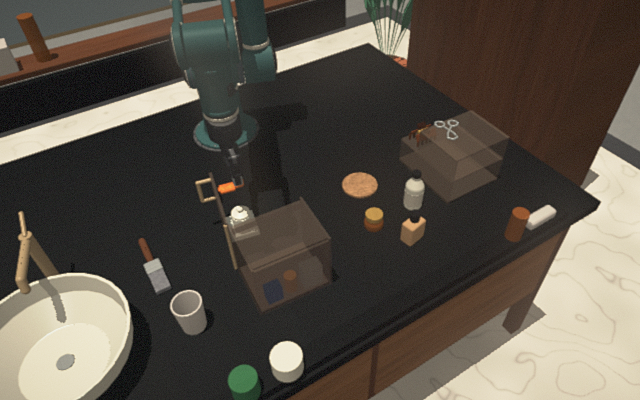

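The door is wide open with the pot upright in its rack: its lid disc is at (332,204) in the wrist view and its knob near (239,210) in the scene view. The bystanders are where they were.

```bash
python3 - <<'E'
from h import *
s=env.state();c=cam("wrist",s);R=Ro.from_euler("xyz",s["eef_rot"]).as_matrix()
for n,u,v,z in(("lid",332,204,.14),("lidL",302,204,.14),("lidR",362,204,.14),("rackL",283,150,.09),("rackR",370,150,.09),("doorO",300,281,.18),("doorI",300,270,.18)):
    p=onz(c,u,v,z);print(n,p.round(4),(R.T@(p-s["tool_pos"])).round(4))
p=onz(cam("scene"),239,209,.152);print(p,(R.T@(p-s["tool_pos"])).round(4))
h=np.array([.5853,-.2238,0]);t=s["eef_rot"][2]
for a,b in((.042,.07),):
    p=h+[np.cos(t)*a-np.sin(t)*b,np.sin(t)*a+np.cos(t)*b,.15];print("model",p,(R.T@(p-s["tool_pos"])).round(4))
E
```

```text
lid [ 0.529  -0.1659  0.14  ] [-0.0028  0.008   0.114 ]
lidL [ 0.5056 -0.1618  0.14  ] [-0.0028 -0.0157  0.114 ]
lidR [ 0.5524 -0.1701  0.14  ] [-0.0027  0.0318  0.1139]
rackL [ 0.4928 -0.1247  0.09  ] [ 0.0314 -0.0348  0.164 ]
rackR [ 0.5697 -0.1385  0.09  ] [0.0315 0.0433 0.1639]
doorO [ 0.4975 -0.2063  0.18  ] [-0.0481 -0.0159  0.074 ]
doorI [ 0.4993 -0.1975  0.18  ] [-0.0391 -0.0157  0.074 ]
[ 0.52983653 -0.17012284  0.152     ] [-0.0068  0.0096  0.102 ]
model [ 0.52382251 -0.17009229  0.15      ] [-0.0078  0.0036  0.104 ]
```

In the tool's units: 0.04 m is 0.8, 0.008 m is 0.16.

Emit:
{"fn": "jog_arm", "kwargs": {
  "steps": [
    {"aperture": 0.072, "dx": 0.1, "dy": 0.16, "dz": 0.2},
    {"aperture": 0.072, "dz": 0.8},
    {"aperture": 0.072, "dz": 0.8},
    {"aperture": 0.072, "dz": 0.6},
    {"aperture": 0.072}
  ]
}}

```text
clock: 10.4
tool_pos: [0.5272, -0.1564, 0.1284]
eef_rot: [-3.131, -0.002, 1.393]
contact_force: [-0.1, 0.9, 0.1]
finger_gap: 0.0722
grasp_force: 0.0
```

Emit:
{"fn": "jog_arm", "kwargs": {
  "steps": [
    {"aperture": 0.072, "dz": 0.4},
    {"aperture": 0.072, "dz": 0.3},
    {"aperture": 0.072},
    {"aperture": 0.072}
  ]
}}

```text
clock: 10.8
tool_pos: [0.532, -0.158, 0.0999]
eef_rot: [3.141, 0.0, 1.394]
contact_force: [-0.3, 0.2, 0.7]
finger_gap: 0.0717
grasp_force: 0.0
```

Emit:
{"fn": "jog_arm", "kwargs": {
  "steps": [
    {"aperture": 0},
    {"aperture": 0},
    {"aperture": 0},
    {"aperture": 0},
    {"aperture": 0}
  ],
  "grip_n": 30
}}

```text
clock: 11.3
tool_pos: [0.5327, -0.1583, 0.1009]
eef_rot: [3.139, 0.0, 1.394]
contact_force: [0.6, 1.0, 6.0]
finger_gap: 0.0483
grasp_force: 31.6
```

Emit:
{"fn": "jog_arm", "kwargs": {
  "steps": [
    {"aperture": 0, "dz": -0.2},
    {"aperture": 0, "dz": -0.4},
    {"aperture": 0, "dz": -0.6},
    {"aperture": 0, "dz": -0.6},
    {"aperture": 0},
    {"aperture": 0},
    {"aperture": 0}
  ]
}}

```text
clock: 12.0
tool_pos: [0.5305, -0.1575, 0.1878]
eef_rot: [-3.139, -0.0, 1.394]
contact_force: [0.8, -0.2, -1.3]
finger_gap: 0.0484
grasp_force: 31.4
```

```bash
python3 - <<'E'
from h import *
cv2.imwrite("pics/w4.png",np.vstack([viewer.camera("wrist")[:,:,::-1][60:],cv2.resize(viewer.camera("side")[:,:,::-1][60:310,200:520],(320,250))[:, :].copy() if 0 else np.zeros((0,640,3),np.uint8)]))
E
```

```text
(no output)
```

View pics/w4.png

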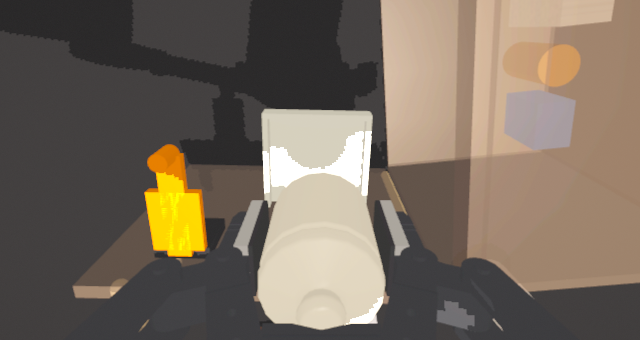

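The pot is held upright between the pads. I'll check the clearance around the coaster.

```bash
python3 - <<'E'
from h import *
S=cam("scene");D=cam("side")
print(onz(S,414,205,.01),onz(D,286,290,.01), "jar",onz(S,374,226,.01),onz(D,292,250,.01))
s=env.state();R=Ro.from_euler("xyz",s["eef_rot"]).as_matrix()
# pot target: pot centre = tcp + R@(-.009,0,0)
t=np.array([.4995,.2315,0])-R@[-.009,0,0];print(t,(R.T@(t-s["tool_pos"])).round(4))
E
```

```text
[0.66249459 0.31458492 0.01      ] [0.65103889 0.33178445 0.01      ] jar [0.66585693 0.16607437 0.01      ] [0.65680457 0.18361586 0.01      ]
[5.01084601e-01 2.40359403e-01 4.88687474e-06] [ 0.3864 -0.0982  0.1879]
```

In the tool's units: 0.035 m is 0.7, -0.01 m is -0.2.

Emit:
{"fn": "jog_arm", "kwargs": {
  "steps": [
    {"aperture": 0, "dx": 0.3},
    {"aperture": 0, "dx": 0.5, "dy": -0.16},
    {"aperture": 0, "dx": 0.7, "dy": -0.2},
    {"aperture": 0, "dx": 0.7, "dy": -0.2},
    {"aperture": 0, "dx": 0.7, "dy": -0.2},
    {"aperture": 0, "dx": 0.7, "dy": -0.2},
    {"aperture": 0, "dx": 0.7, "dy": -0.2},
    {"aperture": 0, "dx": 0.7, "dy": -0.2}
  ]
}}

```text
clock: 12.85
tool_pos: [0.5075, 0.1024, 0.1882]
eef_rot: [-3.14, 0.0, 1.394]
contact_force: [0.1, 0.2, -0.4]
finger_gap: 0.0489
grasp_force: 31.4
```

Emit:
{"fn": "jog_arm", "kwargs": {
  "steps": [
    {"aperture": 0, "dx": 0.7, "dy": -0.2},
    {"aperture": 0, "dx": 0.7, "dy": -0.2},
    {"aperture": 0, "dx": 0.6, "dy": -0.16},
    {"aperture": 0, "dx": 0.5, "dy": -0.04},
    {"aperture": 0, "dx": 0.22},
    {"aperture": 0, "dz": 0.4},
    {"aperture": 0, "dz": 0.6},
    {"aperture": 0}
  ]
}}

```text
clock: 13.65
tool_pos: [0.4992, 0.2377, 0.1342]
eef_rot: [-3.133, 0.006, 1.394]
contact_force: [-1.5, -0.5, -1.9]
finger_gap: 0.0489
grasp_force: 31.7
```

In the tool's units: 0.03 m is 0.6, 0.02 m is 0.4.

Emit:
{"fn": "jog_arm", "kwargs": {
  "steps": [
    {"aperture": 0, "dz": 0.6},
    {"aperture": 0, "dz": 0.6},
    {"aperture": 0, "dz": 0.4},
    {"aperture": 0, "dz": 0.24},
    {"aperture": 0, "dz": 0.12},
    {"aperture": 0},
    {"aperture": 0}
  ]
}}

```text
clock: 14.35
tool_pos: [0.5042, 0.2396, 0.0425]
eef_rot: [3.14, -0.001, 1.394]
contact_force: [0.1, -0.1, -1.0]
finger_gap: 0.0485
grasp_force: 31.7
```

Emit:
{"fn": "jog_arm", "kwargs": {
  "steps": [
    {"aperture": 0, "dz": 0.06},
    {"aperture": 0, "dz": 0.04},
    {"aperture": 0, "dz": 0.04},
    {"aperture": 0, "dz": 0.04},
    {"aperture": 0},
    {"aperture": 0}
  ]
}}

```text
clock: 14.95
tool_pos: [0.5031, 0.2393, 0.0322]
eef_rot: [-3.141, 0.0, 1.394]
contact_force: [-0.1, 0.1, -2.3]
finger_gap: 0.0487
grasp_force: 31.7
```

```bash
python3 - <<'E'
from h import *
a=viewer.camera("scene")[:,:,::-1];b=viewer.camera("side")[:,:,::-1]
A=cv2.resize(a[120:220,300:420],(480,400));B=cv2.resize(b[190:300,280:400],(436,400))
cv2.imwrite("pics/p5.png",cv2.resize(np.hstack([A,B]),(800,350)))
E
```

```text
(no output)
```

View pics/p5.png

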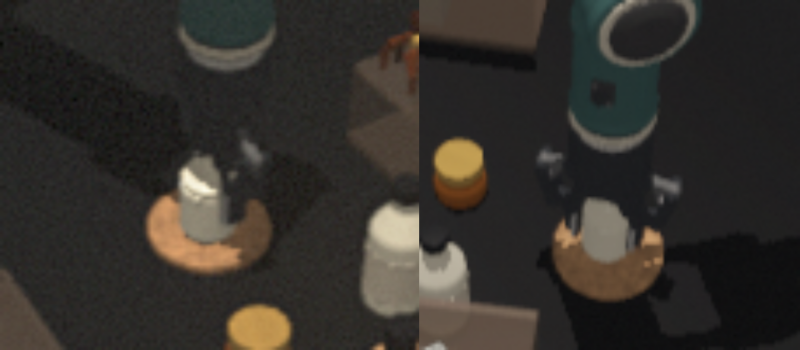

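The pot is upright and central over the coaster in both views. I'll lower it the last few mm until it touches.

In the tool's units: 0.001 m is 0.02.

Emit:
{"fn": "jog_arm", "kwargs": {
  "steps": [
    {"aperture": 0, "dz": 0.02},
    {"aperture": 0, "dz": 0.02},
    {"aperture": 0},
    {"aperture": 0}
  ]
}}

```text
clock: 15.45
tool_pos: [0.5031, 0.2393, 0.0302]
eef_rot: [-3.141, 0.0, 1.394]
contact_force: [-0.5, 0.0, -2.0]
finger_gap: 0.0486
grasp_force: 31.7
```

Emit:
{"fn": "jog_arm", "kwargs": {
  "steps": [
    {"aperture": 0, "dz": 0.02},
    {"aperture": 0},
    {"aperture": 0}
  ]
}}

```text
clock: 15.75
tool_pos: [0.5031, 0.2393, 0.0292]
eef_rot: [-3.142, 0.0, 1.394]
contact_force: [-1.0, -0.8, -1.4]
finger_gap: 0.0489
grasp_force: 31.7
```

In the tool's units: 0.001 m is 0.02.

Emit:
{"fn": "jog_arm", "kwargs": {
  "steps": [
    {"aperture": 0, "dz": 0.02},
    {"aperture": 0},
    {"aperture": 0}
  ]
}}

```text
clock: 16.05
tool_pos: [0.5033, 0.2394, 0.029]
eef_rot: [3.141, -0.0, 1.394]
contact_force: [-2.8, -0.8, 5.9]
finger_gap: 0.0488
grasp_force: 32.2
```

Emit:
{"fn": "jog_arm", "kwargs": {
  "steps": [
    {"aperture": 0, "dz": 0.014},
    {"aperture": 0},
    {"aperture": 0}
  ]
}}

```text
clock: 16.35
tool_pos: [0.5033, 0.2394, 0.029]
eef_rot: [3.142, -0.0, 1.394]
contact_force: [-5.5, -1.3, 10.9]
finger_gap: 0.0488
grasp_force: 32.6
```

In the tool's units: -0.0012 m is -0.024.

Emit:
{"fn": "jog_arm", "kwargs": {
  "steps": [
    {"aperture": 0, "dz": -0.024},
    {"aperture": 0.053},
    {"aperture": 0.058},
    {"aperture": 0.065},
    {"aperture": 0.072},
    {"aperture": 0.078},
    {"aperture": 0.078}
  ]
}}

```text
clock: 17.05
tool_pos: [0.5032, 0.2393, 0.0287]
eef_rot: [-3.142, 0.0, 1.394]
contact_force: [-0.6, 0.0, 0.1]
finger_gap: 0.0783
grasp_force: 0.0
```

Emit:
{"fn": "jog_arm", "kwargs": {
  "steps": [
    {"aperture": 0.078, "dz": -0.4},
    {"aperture": 0.078, "dz": -0.6},
    {"aperture": 0.078, "dz": -0.8},
    {"aperture": 0.078, "dz": -0.8},
    {"aperture": 0.078, "dz": -0.6},
    {"aperture": 0.078, "dx": -0.6},
    {"aperture": 0.078},
    {"aperture": 0.078}
  ]
}}

```text
clock: 17.85
tool_pos: [0.4977, 0.2094, 0.1887]
eef_rot: [-3.142, -0.0, 1.393]
contact_force: [-0.1, 0.2, 0.5]
finger_gap: 0.0781
grasp_force: 0.0
```

```bash
python3 - <<'E'
from h import *
a=viewer.camera("scene")[:,:,::-1];w=viewer.camera("wrist")[:,:,::-1]
cv2.imwrite("pics/p6.png",np.hstack([cv2.resize(a,(480,300)),cv2.resize(w,(320,300))]))
E
```

```text
(no output)
```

View pics/p6.png

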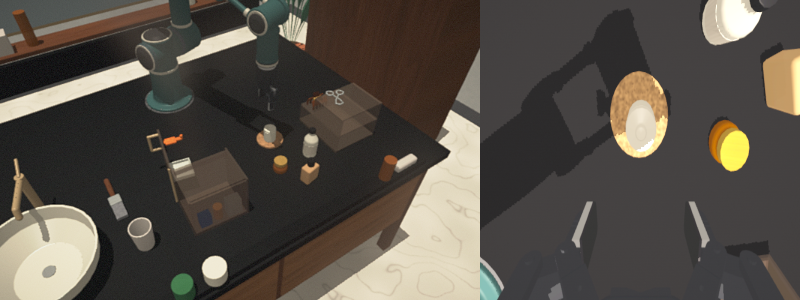

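The pot stands upright in the middle of the coaster, the door is wide open, everything else is in place and the gripper is clear. I'll hand it in.

```bash
python3 -c "
from plant import env, viewer
print(env.close_job())"
```

```text
the job is handed in; nothing more can be done
None
```

I handed the job in at about 18 s: the pot is standing upright on the coaster, released, with the door wide open and nothing else visibly moved; the hand-in gave no verdict.

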